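Close up the pipe clamps

TASK

Get this strut ready for bolting: each of the three pipes must end up with one green upper clamp half seated fully down over it, square on its lower half, and one steel cover plate flat and square on top so that the bolt holes line up; set the parts down gently, do not drop them. See what each pipe still lacks, fetch only those parts from the sloped rack, and leave the parts already fitted, the spare cover plate, the small black clamp half and everything else on the bench where they are.

Things in the scene. Friction and masses are not known exactly. Their poses are not given: they have to be found in the camera images.
- top_a (a point): the point 36 mm above seat_a, where the top of a seated upper half is: place of the cover plate's origin. Same axes as seat_a.
- top_b (a point): the point 36 mm above seat_b, where the top of a seated upper half is: place of the cover plate's origin. Same axes as seat_b.
- top_c (a point): the point 36 mm above seat_c, where the top of a seated upper half is: place of the cover plate's origin. Same axes as seat_c.
- seat_a (a point): the strut's +y end lower clamp half on the strut: centre of its joint face, on the pipe's axis, 63 mm above the bench. x along the pipe, y along the strut, z up. A seated upper half has its origin here and x along the pipe (either way round); its cover plate's origin lies 36 mm above, at top_a.
- seat_b (a point): the middle lower clamp half on the strut: centre of its joint face, on the pipe's axis, 63 mm above the bench. x along the pipe, y along the strut, z up. A seated upper half has its origin here and x along the pipe (either way round); its cover plate's origin lies 36 mm above, at top_b.
- seat_c (a point): the strut's -y end lower clamp half on the strut: centre of its joint face, on the pipe's axis, 63 mm above the bench. x along the pipe, y along the strut, z up. A seated upper half has its origin here and x along the pipe (either way round); its cover plate's origin lies 36 mm above, at top_c.
- half_1: loose green plastic upper clamp half, 104 long (y, across the pipe) x 50 (x, along the bore) x 36 mm high (z), about 160 g, all alike. Origin: centre of its lower joint face. A half-round bore, radius 22.5 mm, along x under it leaves two feet and 13 mm of solid over the bore; dark bolt holes in the top at y = +-37 mm. Starts seated on a clamp or lying in a lane of the sloped rack: read its pose.
- half_2: loose green plastic upper clamp half, 104 long (y, across the pipe) x 50 (x, along the bore) x 36 mm high (z), about 160 g, all alike. Origin: centre of its lower joint face. A half-round bore, radius 22.5 mm, along x under it leaves two feet and 13 mm of solid over the bore; dark bolt holes in the top at y = +-37 mm. Starts seated on a clamp or lying in a lane of the sloped rack: read its pose.
- half_3: loose green plastic upper clamp half, 104 long (y, across the pipe) x 50 (x, along the bore) x 36 mm high (z), about 160 g, all alike. Origin: centre of its lower joint face. A half-round bore, radius 22.5 mm, along x under it leaves two feet and 13 mm of solid over the bore; dark bolt holes in the top at y = +-37 mm. Starts seated on a clamp or lying in a lane of the sloped rack: read its pose.
- cover_1: loose zinc-grey steel cover plate 104 (y) x 50 (x) x 10 mm thick (z), about 400 g, dark bolt holes at y = +-37 mm. Origin: centre of its underside. Starts on a fitted clamp half or in the pile of plates in a lane of the sloped rack: read its pose.
- cover_2: loose zinc-grey steel cover plate 104 (y) x 50 (x) x 10 mm thick (z), about 400 g, dark bolt holes at y = +-37 mm. Origin: centre of its underside. Starts on a fitted clamp half or in the pile of plates in a lane of the sloped rack: read its pose.
- cover_3: loose zinc-grey steel cover plate 104 (y) x 50 (x) x 10 mm thick (z), about 400 g, dark bolt holes at y = +-37 mm. Origin: centre of its underside. Starts on a fitted clamp half or in the pile of plates in a lane of the sloped rack: read its pose.
- cover_4: loose zinc-grey steel cover plate 104 (y) x 50 (x) x 10 mm thick (z), about 400 g, dark bolt holes at y = +-37 mm. Origin: centre of its underside. Starts on a fitted clamp half or in the pile of plates in a lane of the sloped rack: read its pose.
- small_half: loose black upper clamp half of a smaller size, 80 x 44 x 30 mm, for a 27 mm pipe: fits none of these pipes. Lies in a lane of the sloped rack and stays there. Axes as for the green halves.
- strut: fixed steel channel 420 long (y), 41 wide, 21 mm high, with three green lower clamp halves (104 x 50) 122 mm apart; in each lies an identical steel pipe stub, diameter 42 mm, 150 mm long along x. Origin: centre of the underside, on the bench. Left or right of the rack.
- deck (a point): on the deck surface of the blue rack, mid-width, 78 mm above the bench; axes are the rack's (z up, x away from the robot). The deck rises 30 degrees along +x; it runs 62 mm down and 68 mm up the slope from here. Lanes at y = -100, 0, +100 mm, ridges between 6 mm high; one has a green half, one the small half, one three piled cover plates, in any order.
- parts_rack: the fixed blue sloped rack, 320 mm wide (y). Origin: centre of its underside on the bench, 78 mm below deck, same axes. Its parts lie on the slope, long side down the slope, against or just above a lip at the lower edge, 38 mm high and square to the deck.
- impact_wrench: loose red and black cordless impact wrench standing on its battery behind the work, foot 125 x 78 mm, 230 mm high; its round nose reaches 137 mm along -x and its back 85 mm along +x from the origin at 158 to 230 mm height; bystander. Origin: centre of the underside.
- sealant_can: loose metal can, 72 mm diameter, 85 mm high, nearer the robot; bystander. Origin: centre of the underside.
- nipple: loose steel pipe nipple standing upright in the gap between strut and parts rack, 33 mm diameter, 95 mm high; bystander. Origin: centre of the underside.
- ball_valve: loose brass ball valve with a green lever, about 130 x 46 mm, 62 mm high, nearer the robot; bystander. Origin: centre of the underside.
- brass_tee: loose brass tee fitting, 90 x 48 mm, 74 mm high, behind the work; bystander. Origin: centre of the underside.
Mind the look-alikes: they are no part of the job. What is shaped like the half_3 but purple is not meant.

How it is judged:
At the end, for the whole second after the job is handed in: For a second: each seat carries a green upper half and on it a cover plate, each within 7 mm of its proper place, within 5 degrees of square to the pipe and 3.4 degrees of level. At least one cover plate from the rack is still within 30 mm of where it started (((distance between half_1 and seat_a below 0.007 m and angle between the x axis of half_1 and the x axis of seat_a, either way round below 0.09 rad and angle between half_1's own z axis and vertical below 0.06 rad) or (distance between half_2 and seat_a below 0.007 m and angle between the x axis of half_2 and the x axis of seat_a, either way round below 0.09 rad and angle between half_2's own z axis and vertical below 0.06 rad) or (distance between half_3 and seat_a below 0.007 m and angle between the x axis of half_3 and the x axis of seat_a, either way round below 0.09 rad and angle between half_3's own z axis and vertical below 0.06 rad)) and ((distance between cover_1 and top_a below 0.007 m and angle between the x axis of cover_1 and the x axis of top_a, either way round below 0.09 rad and angle between cover_1's own z axis and vertical below 0.06 rad) or (distance between cover_2 and top_a below 0.007 m and angle between the x axis of cover_2 and the x axis of top_a, either way round below 0.09 rad and angle between cover_2's own z axis and vertical below 0.06 rad) or (distance between cover_3 and top_a below 0.007 m and angle between the x axis of cover_3 and the x axis of top_a, either way round below 0.09 rad and angle between cover_3's own z axis and vertical below 0.06 rad) or (distance between cover_4 and top_a below 0.007 m and angle between the x axis of cover_4 and the x axis of top_a, either way round below 0.09 rad and angle between cover_4's own z axis and vertical below 0.06 rad)) and ((distance between half_1 and seat_b below 0.007 m and angle between the x axis of half_1 and the x axis of seat_b, either way round below 0.09 rad and angle between half_1's own z axis and vertical below 0.06 rad) or (distance between half_2 and seat_b below 0.007 m and angle between the x axis of half_2 and the x axis of seat_b, either way round below 0.09 rad and angle between half_2's own z axis and vertical below 0.06 rad) or (distance between half_3 and seat_b below 0.007 m and angle between the x axis of half_3 and the x axis of seat_b, either way round below 0.09 rad and angle between half_3's own z axis and vertical below 0.06 rad)) and ((distance between cover_1 and top_b below 0.007 m and angle between the x axis of cover_1 and the x axis of top_b, either way round below 0.09 rad and angle between cover_1's own z axis and vertical below 0.06 rad) or (distance between cover_2 and top_b below 0.007 m and angle between the x axis of cover_2 and the x axis of top_b, either way round below 0.09 rad and angle between cover_2's own z axis and vertical below 0.06 rad) or (distance between cover_3 and top_b below 0.007 m and angle between the x axis of cover_3 and the x axis of top_b, either way round below 0.09 rad and angle between cover_3's own z axis and vertical below 0.06 rad) or (distance between cover_4 and top_b below 0.007 m and angle between the x axis of cover_4 and the x axis of top_b, either way round below 0.09 rad and angle between cover_4's own z axis and vertical below 0.06 rad)) and ((distance between half_1 and seat_c below 0.007 m and angle between the x axis of half_1 and the x axis of seat_c, either way round below 0.09 rad and angle between half_1's own z axis and vertical below 0.06 rad) or (distance between half_2 and seat_c below 0.007 m and angle between the x axis of half_2 and the x axis of seat_c, either way round below 0.09 rad and angle between half_2's own z axis and vertical below 0.06 rad) or (distance between half_3 and seat_c below 0.007 m and angle between the x axis of half_3 and the x axis of seat_c, either way round below 0.09 rad and angle between half_3's own z axis and vertical below 0.06 rad)) and ((distance between cover_1 and top_c below 0.007 m and angle between the x axis of cover_1 and the x axis of top_c, either way round below 0.09 rad and angle between cover_1's own z axis and vertical below 0.06 rad) or (distance between cover_2 and top_c below 0.007 m and angle between the x axis of cover_2 and the x axis of top_c, either way round below 0.09 rad and angle between cover_2's own z axis and vertical below 0.06 rad) or (distance between cover_3 and top_c below 0.007 m and angle between the x axis of cover_3 and the x axis of top_c, either way round below 0.09 rad and angle between cover_3's own z axis and vertical below 0.06 rad) or (distance between cover_4 and top_c below 0.007 m and angle between the x axis of cover_4 and the x axis of top_c, either way round below 0.09 rad and angle between cover_4's own z axis and vertical below 0.06 rad)) and distance of any of cover_2, cover_3, cover_4 from where it was at the start of the episode below 0.03 m); the robot touches nothing.
It fails at once if a part that was already fitted at the start is taken off or shifted by more than 12 mm (distance of any of half_1, cover_1, half_2 from where it was at the start of the episode above 0.012 m).
It fails at once if a clamp half or cover plate is dropped (falls free of the fingers at over 0.5 m/s, a fall of some 13 mm) instead of being set down ((linear speed of half_1 above 0.5 m/s and contact force between half_1 and the fingers below 0.5 N) or (linear speed of half_2 above 0.5 m/s and contact force between half_2 and the fingers below 0.5 N) or (linear speed of half_3 above 0.5 m/s and contact force between half_3 and the fingers below 0.5 N) or (linear speed of cover_1 above 0.5 m/s and contact force between cover_1 and the fingers below 0.5 N) or (linear speed of cover_2 above 0.5 m/s and contact force between cover_2 and the fingers below 0.5 N) or (linear speed of cover_3 above 0.5 m/s and contact force between cover_3 and the fingers below 0.5 N) or (linear speed of cover_4 above 0.5 m/s and contact force between cover_4 and the fingers below 0.5 N)).
It fails at once if the small black clamp half is moved by more than 30 mm (distance of small_half from where it was at the start of the episode above 0.03 m).
It fails at once if a bystander (impact wrench, can, nipple, ball valve, tee) is moved by more than 20 mm or tipped over (distance of any of impact_wrench, sealant_can, nipple, ball_valve, brass_tee from where it was at the start of the episode above 0.02 m or angle between any of impact_wrench, sealant_can, nipple, ball_valve, brass_tee's own z axis and vertical above 0.3 rad).
It also fails if it takes over 72 s, if anything falls off the work surface, if the arm or the gripper's body presses on something with over 40 N, if the wrist force passes 120 N, or if a joint passes its speed limit or range.

ROBOT

A 6-joint arm with a two-finger parallel gripper is mounted at the origin on the work surface. World frame = base frame: x ahead of the robot, y to its left, z up, the work surface at z = 0. Lengths are in m, angles in rad, forces in N, time in s.
With the tool pointing down it reaches from about 0.3 to 0.75 m from the base axis. Payload 8.5 kg.
Tool frame: the origin (TCP) lies between the finger pads; the fingertips stand 25 mm ahead of it and the grasp point (between the pads) lies 6 mm ahead of it; z points along the fingers, y is the line along which they close (so a half turn about z gives the same grasp; the last joint's range is limited). The gripper opens to 88 mm and grips with 3 to 60 N. Pads are 18 mm wide; open, the fingers measure 123 mm over their backs; the gripper's body (75 mm by 187 mm) begins 45 mm behind the grasp point.
Start: joints at [1.085, 0.381, 1.297, -0, 1.464, -0.215], TCP at [0.147, 0.53, 0.264] pointing down, gripper open.
Joint ranges: [-3.11, 3.11], [-0.89, 2.33], [0.22, 2.48], [-1.42, 4.56], [0.17, 2.85], [-2.88, 2.88]. Speed limits (rad/s): [2.39, 2.39, 3.14, 3.14, 3.14, 3.14].

INTERFACE

Orientations are given as a rotation vector (axis times angle).
In Python, from bench import r gives the robot as it stands. The module is installed in compiled form; this text tells all that it offers.
- The arm moves only by the shell command python3 -m handwheel 'ROWS' [FORCE]. ROWS is a JSON object of lists of equal length, an entry for each row: "xyz": the shift along the tool's x, y, z in mm, a list of three; "yaw": the turn about the tool's z in degrees; "hand": the closure, from 0 (fully open) to 1 (shut). A call has 1 to 8 rows; each row is the pose to reach, as a shift and turn from the pose commanded when the call began, along the tool's axes at that moment; what a row does not reach only later rows make up. A row lasts 1/12 s, in which the tool goes at most 41.7 mm and 7.16 degrees, less where a joint would pass 70% of its speed; a pose out of reach is approached as far as the arm can. A call with a gripper value outside its range is refused whole. The fingers move at their own pace and stop on an object; FORCE is the grip in N (left out, the last holds). Time passes only in rows, so rows that repeat a pose let the fingers close. It gives the time, the measured TCP pose, the force, the opening and the grip force at its end, in the units of the state.
- r.sense(): the state, without advancing time (a new reading comes with each control period).
- r.read_camera(name): name is "scene" or "top" or "wrist"; returns the picture (400x640x3 uint8, blue, green, red); there is no depth.
- r.camera_model(name): a dict with "mtx" (3x3 intrinsics, pixels), "R" (3x3) and "t" (3): a world point X has camera coordinates R X + t; the wrist camera has in their place "tool_from_camera" (4x4, takes a point from camera to tool coordinates, whose origin is the TCP and whose axes are the flange's). Camera axes: x right, y down, z forward; pixel columns grow to the right and rows downward; lengths in m; the calibration is good to about 2 mm. The wrist camera is an equidistant fisheye: a pixel r from the principal point sees the ray r / f radians off the axis. A picture is of the moment at which its call begins: read the wrist's pose just before it. camera_model takes no time and is no camera call.
- r.finish_job(): hands the job in; it is judged then, once.
The state is a dict: "time": time; "qpos": joint angles; "qvel": joint speeds; "effort": joint torques, N m; "tool_pos": TCP position; "eef_rot": TCP orientation; "ft_force": force on the tool from outside, world axes, zero at the start; "torque": the same for the moment, N m; "width": finger opening in m; "grip_force": force on a finger pad.
Only numpy, scipy, OpenCV 4.12 (cv2) and the standard library are available. Lean on these libraries where they do the work, as an engineer would, in place of code of your own. Each camera call takes 0.05 s, during which the arm holds its last target. There are 200 camera calls.

## Working session

There is one attempt and no reset: what is moved stays moved. The work goes in short steps, Python scripts to look and compute and a shell command to move; the robot and the scene stay as the last step left them, time stands still between calls to the robot, and variables do not carry over. Pictures are saved under pics/ and viewed, at most 10 in all, crops included, and the job is handed in when it is done.

```bash
mkdir -p pics
python3 - <<'E'
from bench import r
import cv2,numpy as np
s=r.sense();print({k:np.round(s[k],3) for k in('time','tool_pos','eef_rot','width')})
for n in('scene','top'):
    cv2.imwrite(f'pics/{n}0.png',r.read_camera(n))
    m=r.camera_model(n);print(n,np.round(m['mtx'],1).tolist(),np.round(m['R'],3).tolist(),np.round(m['t'],3))
m=r.camera_model('wrist');print(m)
E
```

```text
{'time': np.float64(0.0), 'tool_pos': array([0.147, 0.53 , 0.263]), 'eef_rot': array([-4.240e-01, -3.112e+00,  2.000e-03]), 'width': np.float64(0.088)}
scene [[413.7, 0.0, 318.5], [0.0, 413.7, 201.1], [0.0, 0.0, 1.0]] [[-0.673, 0.739, -0.016], [0.464, 0.406, -0.787], [-0.575, -0.538, -0.616]] [ 0.44  -0.107  1.468]
top [[423.2, 0.0, 321.3], [0.0, 423.2, 205.8], [0.0, 0.0, 1.0]] [[0.024, -1.0, 0.01], [-0.99, -0.025, -0.137], [0.137, -0.007, -0.99]] [-0.154  0.529  1.202]
{'mtx': array([[309.70691629,   0.        , 323.31914809],
       [  0.        , 309.70691629, 197.01541951],
       [  0.        ,   0.        ,   1.        ]]), 'tool_from_camera': array([[-1.52680597e-04, -9.60846941e-01, -2.77079651e-01,
         7.17523056e-02],
       [ 9.99999038e-01,  2.35345873e-04, -1.36715855e-03,
        -3.72678115e-04],
       [ 1.37883966e-03, -2.77079593e-01,  9.60845980e-01,
        -1.19787826e-01],
       [ 0.00000000e+00,  0.00000000e+00,  0.00000000e+00,
         1.00000000e+00]])}
```

View pics/top0.png

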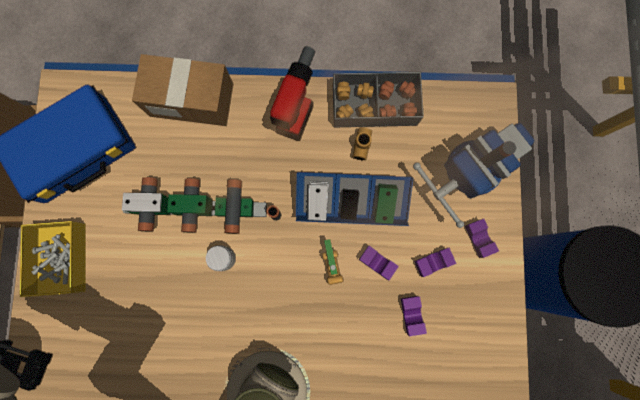

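View pics/scene0.png

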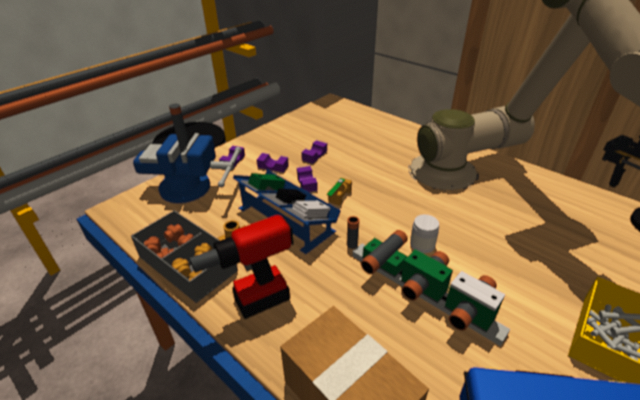

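The top view shows the strut at left. The +y seat at about (142,203) has a half and a cover, the middle seat at about (187,204) has a half only, and the -y seat at about (234,205) has a bare pipe. The rack lanes hold plates at (317,200), the black half at (349,203) and the green half at (385,203). The nipple is at (273,211). The scene view agrees.

So I need one half and cover for c, and one cover for b.

```bash
cat > h.py <<'E'
from bench import r
import cv2,numpy as np
from scipy.spatial.transform import Rotation as Ro
def snap(n):
    s=r.sense();im=r.read_camera(n);m=r.camera_model(n)
    if n=='wrist':
        Rt=Ro.from_rotvec(s['eef_rot']).as_matrix();T=m['tool_from_camera']
        Rc=Rt@T[:3,:3];c=Rt@T[:3,3]+s['tool_pos']
    else: Rc=np.array(m['R']).T;c=-Rc@np.array(m['t'])
    return im,(n,np.array(m['mtx']),Rc,c)
def pts(cam,uv,z):
    n,K,Rc,c=cam;uv=np.asarray(uv,float).reshape(-1,1,2)
    q=(cv2.fisheye.undistortPoints(uv,K,np.zeros(4)) if n=='wrist' else cv2.undistortPoints(uv,K,None)).reshape(-1,2)
    d=np.c_[q,np.ones(len(q))]@Rc.T
    return c+d*((z-c[2])/d[:,2])[:,None]
def proj(cam,X):
    n,K,Rc,c=cam;p=(np.atleast_2d(X)-c)@Rc
    if n!='wrist': q=p@K.T;return q[:,:2]/q[:,2:]
    rr=np.hypot(p[:,0],p[:,1]);th=np.arctan2(rr,p[:,2])/np.maximum(rr,1e-9)
    return p[:,:2]*th[:,None]*K[0,0]+K[:2,2]
def masks(im):
    h=cv2.cvtColor(im,cv2.COLOR_BGR2HSV)
    return dict(green=cv2.inRange(h,(50,100,40),(80,255,255)),grey=cv2.inRange(h,(0,0,150),(180,45,255)),
      pipe=cv2.inRange(h,(0,60,30),(12,200,160)),blue=cv2.inRange(h,(100,100,40),(125,255,255)))
def rects(mk,amin):
    cs=cv2.findContours(mk,cv2.RETR_EXTERNAL,cv2.CHAIN_APPROX_NONE)[0]
    return [(cv2.minAreaRect(c),cv2.contourArea(c)) for c in cs if cv2.contourArea(c)>amin]
E
python3 - <<'E'
from h import *
im,cam=snap('top');M=masks(im)
for k in('green','grey','pipe','blue'):
    for q,a in rects(M[k],150):
        (u,v)=q[0]
        if not(110<u<430 and 140<v<300):continue
        b=cv2.boxPoints(q);print(k,np.round(q[0]),np.round(q[1]),a)
        for z in(.084,.1,.109):print('  ',z,np.round(pts(cam,[q[0]],z)[0]*1e3),np.round((pts(cam,b,z)*1e3)[:,:2]).tolist())
E
```

```text
green [246. 208.] [17. 12.] 173.0
   0.084 [516.  71.  84.] [[540.0, 89.0], [540.0, 55.0], [492.0, 53.0], [491.0, 87.0]]
   0.1 [514.  68. 100.] [[537.0, 86.0], [538.0, 53.0], [490.0, 51.0], [490.0, 84.0]]
   0.109 [513.  67. 109.] [[536.0, 85.0], [537.0, 51.0], [489.0, 49.0], [489.0, 82.0]]
green [186. 204.] [19. 43.] 657.0
   0.084 [520. 241.  84.] [[545.0, 303.0], [549.0, 183.0], [495.0, 179.0], [492.0, 299.0]]
   0.1 [518. 236. 100.] [[543.0, 297.0], [546.0, 178.0], [493.0, 175.0], [490.0, 293.0]]
   0.109 [517. 233. 109.] [[542.0, 294.0], [545.0, 176.0], [492.0, 173.0], [489.0, 290.0]]
grey [217. 258.] [23. 23.] 406.0
   0.084 [373. 144.  84.] [[357.0, 185.0], [415.0, 160.0], [388.0, 102.0], [331.0, 128.0]]
   0.1 [373. 140. 100.] [[357.0, 181.0], [414.0, 156.0], [388.0, 99.0], [331.0, 124.0]]
   0.109 [373. 138. 109.] [[357.0, 179.0], [414.0, 154.0], [388.0, 97.0], [332.0, 122.0]]
grey [141. 202.] [17. 38.] 605.5
   0.084 [525. 366.  84.] [[548.0, 422.0], [551.0, 315.0], [503.0, 311.0], [500.0, 417.0]]
   0.1 [523. 360. 100.] [[546.0, 414.0], [548.0, 309.0], [501.0, 305.0], [498.0, 410.0]]
   0.109 [522. 356. 109.] [[544.0, 410.0], [547.0, 306.0], [500.0, 302.0], [497.0, 406.0]]
grey [318. 202.] [34. 18.] 563.5
   0.084 [ 537. -131.   84.] [[585.0, -104.0], [586.0, -155.0], [489.0, -157.0], [488.0, -107.0]]
   0.1 [ 534. -131.  100.] [[582.0, -104.0], [583.0, -155.0], [487.0, -157.0], [486.0, -107.0]]
   0.109 [ 533. -131.  109.] [[580.0, -105.0], [581.0, -155.0], [486.0, -157.0], [485.0, -107.0]]
blue [352. 198.] [111.  48.] 900.0
   0.084 [ 550. -225.   84.] [[484.0, -67.0], [622.0, -69.0], [616.0, -386.0], [478.0, -379.0]]
   0.1 [ 547. -224.  100.] [[482.0, -68.0], [619.0, -70.0], [613.0, -382.0], [477.0, -376.0]]
   0.109 [ 546. -223.  109.] [[482.0, -69.0], [617.0, -70.0], [611.0, -380.0], [476.0, -374.0]]
```

```bash
python3 -m handwheel '{"xyz":[[-214,-254,0],[-214,-254,0],[-214,-254,0],[-214,-254,0],[-214,-254,0],[-214,-254,0],[-214,-254,0],[-214,-254,0]],"yaw":[0,0,0,0,0,0,0,0],"hand":[0,0,0,0,0,0,0,0]}' 40; python3 -m handwheel '{"xyz":[[-214,-254,0],[-214,-254,0],[-214,-254,0],[-214,-254,0],[-214,-254,0],[-214,-254,0],[-214,-254,0],[-214,-254,0]],"yaw":[0,0,0,0,0,0,0,0],"hand":[0,0,0,0,0,0,0,0]}'; python3 -m handwheel '{"xyz":[[-120,-209,0],[-120,-209,0],[-120,-209,0],[-120,-209,0],[-120,-209,0],[-120,-209,0],[-120,-209,0],[-120,-209,0]],"yaw":[-15.5,-15.5,-15.5,-15.5,-15.5,-15.5,-15.5,-15.5],"hand":[0.2,0.2,0.2,0.2,0.2,0.2,0.2,0.2]}'
python3 - <<'E'
from h import *
im,cam=snap('wrist');cv2.imwrite('pics/w1.png',im)
s=r.sense();print(s['time'],s['tool_pos'],Ro.from_rotvec(s['eef_rot']).as_matrix().round(3).tolist(),s['qpos'].round(2))
E
```

```text
time: 0.82
tool_pos: [0.2854, 0.2261, 0.2638]
eef_rot: [0.423, 3.113, 0.0]
ft_force: [1.7, 0.8, 0.2]
width: 0.0879
grip_force: 0.0
time: 1.48
tool_pos: [0.4239, -0.0764, 0.2637]
eef_rot: [0.425, 3.113, 0.0]
ft_force: [0.7, 0.4, 0.2]
width: 0.0885
grip_force: 0.0
time: 2.15
tool_pos: [0.4832, -0.3089, 0.2626]
eef_rot: [-0.004, -3.14, -0.002]
ft_force: [-0.4, -0.1, -0.0]
width: 0.0705
grip_force: 0.0
2.2 [ 0.4831247  -0.30758946  0.26308657] [[-1.0, 0.001, -0.001], [0.001, 1.0, 0.001], [0.001, 0.001, -1.0]] [-0.77  0.42  1.23  0.    1.49 -2.34]
```

View pics/w1.png

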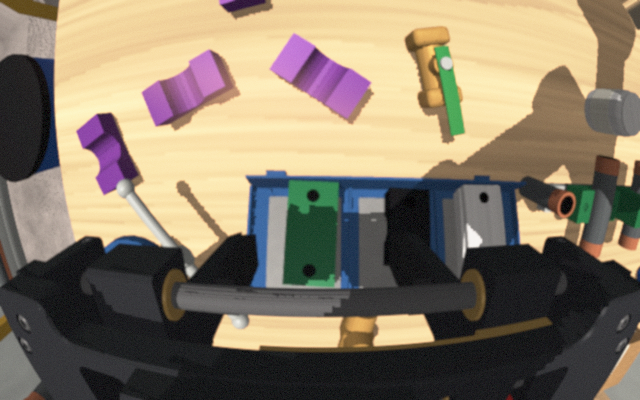

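The wrist view shows the green half's holes at about (313,195), the lower one, and (309,270), the upper one. The plate pile's lower hole is at about (484,198), and its upper hole is hidden behind a finger. The nipple is at (567,204). I'll triangulate the half from its two holes, using the known 74 mm spacing on a 30° slope.

```bash
cat >> h.py <<'E'
def blob(im,u,v,w=9,thr=None):
    g=cv2.cvtColor(im,cv2.COLOR_BGR2GRAY)[v-w:v+w+1,u-w:u+w+1].astype(float)
    t=(g.min()+np.median(g))/2 if thr is None else thr
    n,l,st,ce=cv2.connectedComponentsWithStats((g<t).astype(np.uint8))
    i=l[np.unravel_index(g.argmin(),g.shape)]
    return ce[i]+[u-w,v-w],st[i,4]
def dirs(cam,uv):
    c=cam[3];d=pts(cam,uv,c[2]-1)-c;return d
def pair(cam,uv,vec):
    d=dirs(cam,uv);A=np.c_[d[1],-d[0]]
    t,res,*_=np.linalg.lstsq(A,np.asarray(vec),rcond=None)
    P=np.array([cam[3]+d[0]*t[1],cam[3]+d[1]*t[0]]);return P,np.sqrt(res)
E
python3 - <<'E'
from h import *
s=r.sense();im=cv2.imread('pics/w1.png');m=r.camera_model('wrist');T=m['tool_from_camera'];Rt=Ro.from_rotvec(s['eef_rot']).as_matrix()
cam=('wrist',m['mtx'],Rt@T[:3,:3],Rt@T[:3,3]+s['tool_pos'])
a,na=blob(im,313,195);b,nb=blob(im,309,270);print(a,na,b,nb)
P,e=pair(cam,[a,b],.074*np.array([.866,0,.5]));print(P*1e3,e*1e3,P.mean(0)*1e3,P[1]-P[0])
p,n=blob(im,484,198);print(p,n,[(z,(pts(cam,[p],z)*1e3).round()) for z in (.07,.08,.09)])
# rack lip top edge corners at z~.08
print((pts(cam,[[248,178],[535,178]],.08)*1e3).round())
# green edges rows
g=masks(im)['green']
for v in(200,230,260):
    x=np.where(g[v,280:350])[0]+280;print(v,x.min(),x.max())
E
```

```text
[312.56435644 195.14851485] 101 [308.72115385 269.97115385] 104
[[ 494.67598713 -318.74921864   85.95370704]
 [ 558.55073086 -322.07495307  123.01591815]] [3.33289182] [ 526.61335899 -320.41208585  104.4848126 ] [ 0.06387474 -0.00332573  0.03706221]
[483.453125 197.109375] 64 [(0.07, array([[ 502., -123.,   70.]])), (0.08, array([[ 499., -129.,   80.]])), (0.09, array([[ 496., -135.,   90.]]))]
[[ 478. -385.   80.]
 [ 475.  -56.   80.]]
200 289 337
230 287 335
260 285 334
```

```bash
python3 -m handwheel '{"xyz":[[-46,-13,40],[-46,-13,80],[-46,-13,110],[-46,-13,130],[-46,-13,140],[-46,-13,145],[-46,-13,145],[-46,-13,145]],"yaw":[3,3,3,3,3,3,3,3],"hand":[0.2,0.2,0.2,0.2,0.2,0.2,0.2,0.2]}'; python3 -m handwheel '{"xyz":[[0,0,0],[0,0,0],[0,0,0],[0,0,0],[0,0,0],[0,0,0]],"yaw":[0,0,0,0,0,0],"hand":[0.7,0.7,0.7,0.7,0.7,0.7]}' 40
```

```text
time: 2.87
tool_pos: [0.5298, -0.3206, 0.1207]
eef_rot: [0.082, 3.138, -0.003]
ft_force: [-1.1, -0.7, 0.6]
width: 0.0704
grip_force: 0.0
time: 3.37
tool_pos: [0.5295, -0.3207, 0.1196]
eef_rot: [0.083, 3.14, -0.001]
ft_force: [-2.2, 0.1, 6.9]
width: 0.0495
grip_force: 40.0
```

```bash
python3 -m handwheel '{"xyz":[[0,0,-8],[0,0,-20],[0,0,-40],[0,0,-60],[0,0,-85],[0,0,-110],[0,0,-120],[0,0,-120]],"yaw":[0,0,0,0,0,0,0,0],"hand":[0.7,0.7,0.7,0.7,0.7,0.7,0.7,0.7]}' 
python3 -m handwheel '{"xyz":[[2,20,0],[5,50,0],[8,85,0],[11,120,0],[15,155,0],[18,190,0],[21,225,0],[24,260,0]],"yaw":[0,0,0,0,0,0,0,0],"hand":[0.7,0.7,0.7,0.7,0.7,0.7,0.7,0.7]}' 
python3 -m handwheel '{"xyz":[[3,34,0],[6,64,0],[9,94,0],[11,120,0],[13,145,0],[14,160,0],[15,171,0],[15,171,0]],"yaw":[7,14,21,28,35,42,49,55],"hand":[0.7,0.7,0.7,0.7,0.7,0.7,0.7,0.7]}' 
python3 -m handwheel '{"xyz":[[0,0,0],[0,0,0],[0,0,0],[0,0,0],[0,0,0],[0,0,0],[0,0,0],[0,0,0]],"yaw":[7,14,21,28,32,32,32,32],"hand":[0.7,0.7,0.7,0.7,0.7,0.7,0.7,0.7]}'
python3 - <<'E'
from h import *
im,cam=snap('wrist');cv2.imwrite('pics/w2.png',im);np.savez('w2.npz',K=cam[1],R=cam[2],c=cam[3])
s=r.sense();print(s['time'],s['tool_pos'],Ro.from_rotvec(s['eef_rot']).as_matrix().round(3).tolist(),s['qpos'].round(2))
E
```

```text
time: 4.03
tool_pos: [0.5298, -0.3209, 0.2412]
eef_rot: [0.082, 3.137, -0.005]
ft_force: [-0.2, -0.3, -1.7]
width: 0.0497
grip_force: 40.0
time: 4.7
tool_pos: [0.5181, -0.0579, 0.2371]
eef_rot: [-0.083, -3.138, -0.001]
ft_force: [0.7, -0.5, -0.4]
width: 0.0496
grip_force: 40.0
time: 5.37
tool_pos: [0.5122, 0.1139, 0.237]
eef_rot: [-1.527, -2.742, 0.002]
ft_force: [0.3, -0.1, -1.0]
width: 0.0496
grip_force: 40.0
time: 6.03
tool_pos: [0.5128, 0.1119, 0.238]
eef_rot: [-2.219, -2.223, 0.002]
ft_force: [0.1, -0.3, -0.7]
width: 0.05
grip_force: 40.0
6.0833 [0.51290234 0.11194393 0.23815697] [[-0.002, 1.0, -0.001], [1.0, 0.002, 0.0], [0.0, -0.001, -1.0]] [-0.01  0.36  1.41  0.    1.37 -0.01]
```

View pics/w2.png

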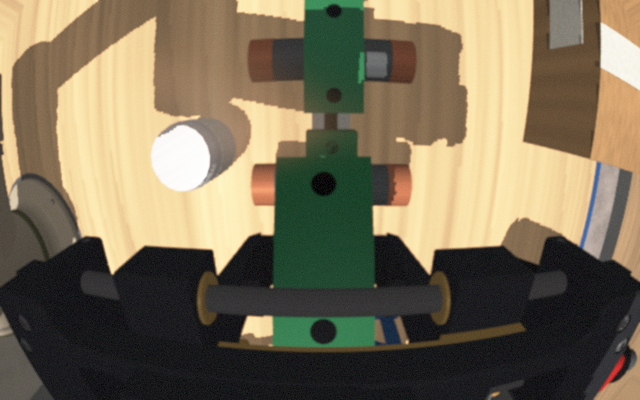

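The wrist view over c shows half_b's holes at (334,11) and (334,95). The lower half c's +y bolt hole is at about (331,147), and pipe c's ends are at (265,185) and (398,185). The held half's holes are at (323,184) and (323,331).

Run:
```python
from h import *
d=np.load('w2.npz');cam=('wrist',d['K'],d['R'],d['c']);im=cv2.imread('pics/w2.png')
q=[blob(im,334,11),blob(im,334,95),blob(im,331,147,6),blob(im,323,184,16),blob(im,323,331,14)];print(q)
B=pts(cam,[q[0][0],q[1][0]],.099)*1e3;print('b',B.round(1),B.mean(0).round(1),np.linalg.norm(B[0]-B[1]))
print('c hole',pts(cam,[q[2][0]],.063)*1e3)
u=B[0]-B[1];u/=np.linalg.norm(u);print('dir',u, 'c from b',B.mean(0)-122*u)
for sn in(.4,.45,.5,.55):
    P,e=pair(cam,[q[4][0],q[3][0]],.074*np.array([0,(1-sn*sn)**.5,-sn]));print(sn,(P*1e3).round(1).tolist(),e*1e3,P.mean(0)*1e3)
# pipe c ends: lateral extents
h=cv2.cvtColor(im,cv2.COLOR_BGR2HSV);k=cv2.inRange(h,(0,100,60),(15,255,255))
for q,a in rects(k,150): print(np.round(q[0]),np.round(q[1]),a,pts(cam,[q[0]],.07)[0].round(4))
```

```text
[(array([333.57407407,  10.88888889]), np.int32(108)), (array([334.38666667,  92.8       ]), np.int32(75)), (array([333.69565217, 149.7826087 ]), np.int32(23)), (array([323.20707071, 183.58838384]), np.int32(396)), (array([330.33333333, 336.66666667]), np.int32(3))]
b [[520.2 268.4  99. ]
 [520.9 197.1  99. ]] [520.5 232.8  99. ] 71.33789649818284
c hole [[521.74712508 144.57646934  63.        ]]
dir [-0.01019964  0.99994798  0.        ] c from b [521.79252031 110.78490296  99.        ]
0.4 [[515.8, 80.5, 243.9], [512.2, 148.1, 214.3]] [3.61307353] [513.96395941 114.29454201 229.09169782]
0.45 [[515.7, 81.6, 245.1], [512.2, 147.5, 211.9]] [3.58311148] [513.94279768 114.56954913 228.50994092]
0.5 [[515.7, 83.1, 246.8], [512.1, 147.0, 209.8]] [3.54088174] [513.91651567 115.07067776 228.32300589]
0.55 [[515.6, 85.0, 248.9], [512.1, 146.6, 208.2]] [3.48519463] [513.88461684 115.81985681 228.56918192]
[612. 375.] [ 7. 47.] 190.5 [ 1.2123 -0.347   0.07  ]
[262. 184.] [25. 43.] 923.5 [0.4527 0.1126 0.07  ]
[398. 184.] [44. 28.] 922.5 [0.5849 0.113  0.07  ]
[290. 148.] [15. 27.] 265.0 [0.4802 0.1477 0.07  ]
[166.  66.] [25. 45.] 399.5 [0.3548 0.2349 0.07  ]
[403.  61.] [30. 46.] 1018.5 [0.586  0.2314 0.07  ]
[275.  72.] [67. 69.] 2033.5 [0.4671 0.2191 0.07  ]
[582.  87.] [174. 114.] 11795.0 [0.819  0.2364 0.07  ]
```

Run:
```python
from h import *
d=np.load('w2.npz');cam=('wrist',d['K'],d['R'],d['c']);im=cv2.imread('pics/w2.png')
for lo in(330,331,332):
  for sn in(.45,.5):
    P,e=pair(cam,[[322.7,lo],[323.2,183.6]],.074*np.array([0,(1-sn*sn)**.5,-sn]));print(lo,sn,e*1e3,P.mean(0)*1e3)
print(pts(cam,[[334,11],[334,95]],.099)*1e3)
```

```text
330 0.45 [0.04008267] [512.11113659 112.69453067 221.22027793]
330 0.5 [0.02870896] [512.11185762 113.22261265 221.13979313]
331 0.45 [0.03844447] [512.1147443  112.95903922 222.30435886]
331 0.5 [0.02709494] [512.11541208 113.48321687 222.20787179]
332 0.45 [0.0368288] [512.11830603 113.22025468 223.37494302]
332 0.5 [0.02550312] [512.11892123 113.74057663 223.26265291]
[[520.53699279 268.34801879  99.        ]
 [520.60137211 195.26525244  99.        ]]
```

```bash
python3 -m handwheel '{"xyz":[[4,2,10],[10,5,35],[16,7.5,60],[16,7.5,80],[16,7.5,90],[16,7.5,95],[16,7.5,95],[16,7.5,95]],"yaw":[0,0,0,0,0,0,0,0],"hand":[0.7,0.7,0.7,0.7,0.7,0.7,0.7,0.7]}' 
python3 -m handwheel '{"xyz":[[0,0,2],[0,0,4],[0,0,6],[-2,0,9],[-4,0,12],[-6,0,15],[-6,0,15],[-6,0,15]],"yaw":[0,0,0,0,0,0,0,0],"hand":[0.7,0.7,0.7,0.7,0.7,0.7,0.7,0.7]}' 15
python3 - <<'E'
from h import *
im,cam=snap('scene');cv2.imwrite('pics/s1.png',cv2.resize(im[200:350,320:540],None,fx=3.5,fy=3.5))
E
```

```text
time: 6.75
tool_pos: [0.5208, 0.128, 0.1439]
eef_rot: [2.221, 2.221, 0.0]
ft_force: [0.8, 0.3, -1.0]
width: 0.0492
grip_force: 40.0
time: 7.42
tool_pos: [0.5213, 0.1211, 0.1294]
eef_rot: [2.22, 2.219, 0.001]
ft_force: [-0.1, -4.5, 4.0]
width: 0.0501
grip_force: 15.0
```

View pics/s1.png

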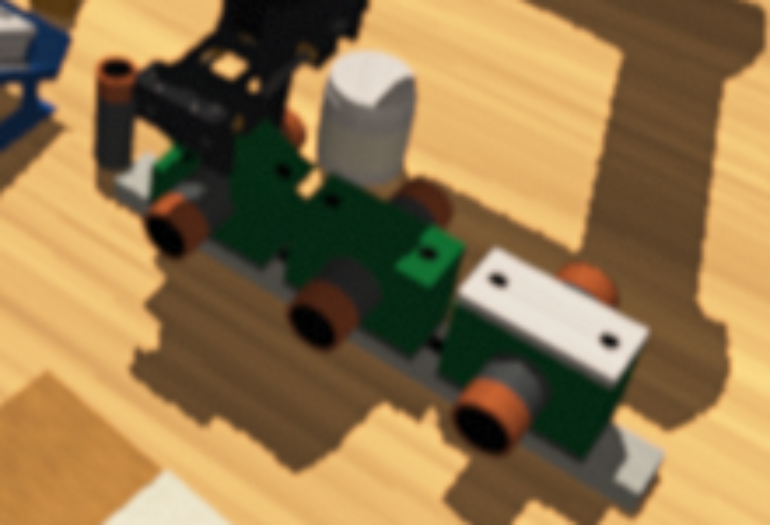

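The half is pivoting with its low foot down toward b at about (280,200). It is partly levelled and its bore is over the pipe. I'll carry on along the same path.

```bash
python3 -m handwheel '{"xyz":[[-2,0,3],[-4,0,6],[-6,0,9],[-7,0,11],[-8,0,13],[-8,0,15],[-8,0,15],[-8,0,15]],"yaw":[0,0,0,0,0,0,0,0],"hand":[0.7,0.7,0.7,0.7,0.7,0.7,0.7,0.7]}' 12
python3 - <<'E'
from h import *
im,cam=snap('scene');cv2.imwrite('pics/s2.png',cv2.resize(im[200:350,320:540],None,fx=3.5,fy=3.5))
E
```

```text
time: 8.13
tool_pos: [0.5203, 0.1141, 0.1134]
eef_rot: [-2.221, -2.221, 0.001]
ft_force: [-0.0, -0.2, -0.5]
width: 0.0499
grip_force: 12.0
```

View pics/s2.png

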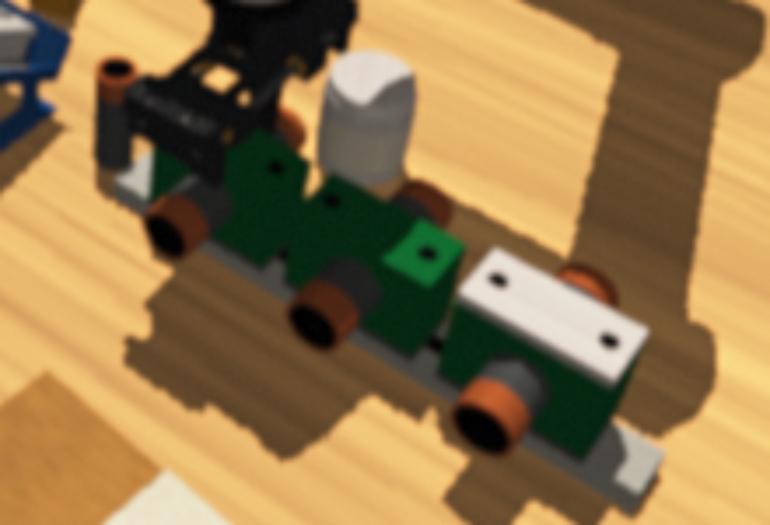

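The half looks close to level and on the pipe. I'll press lightly a little further, release, rise and check.

```bash
python3 -m handwheel '{"xyz":[[0,0,1],[0,0,2],[0,0,3],[0,0,4],[0,0,4],[0,0,4]],"yaw":[0,0,0,0,0,0],"hand":[0.7,0.7,0.7,0.7,0.7,0.7]}' 5
python3 -m handwheel '{"xyz":[[0,0,0],[0,0,0],[0,0,0],[0,0,0],[0,0,-15],[0,0,-50],[0,0,-90],[0,0,-125]],"yaw":[0,0,0,0,0,0,0,0],"hand":[0.2,0.2,0.2,0.2,0.2,0.2,0.2,0.2]}' 40
python3 - <<'E'
from h import *
im,cam=snap('wrist');cv2.imwrite('pics/w3.png',im);np.savez('w3.npz',K=cam[1],R=cam[2],c=cam[3])
E
```

```text
time: 8.68
tool_pos: [0.5205, 0.1141, 0.1101]
eef_rot: [-2.221, -2.221, -0.0]
ft_force: [-1.3, 0.8, 5.3]
width: 0.0496
grip_force: 5.0
time: 9.35
tool_pos: [0.5204, 0.1139, 0.2367]
eef_rot: [-2.222, -2.221, -0.0]
ft_force: [-0.3, -0.2, 1.0]
width: 0.0705
grip_force: 0.0
```

View pics/w3.png

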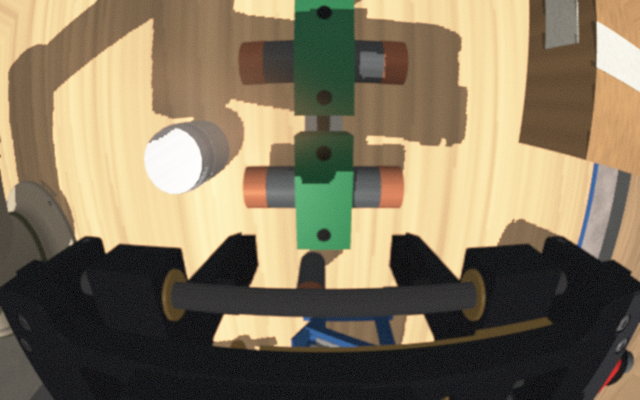

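The half now sits square on c. Its holes are at (323,153) and (323,235), and b's are at (324,12) and (324,97).

Run:
```python
from h import *
d=np.load('w3.npz');cam=('wrist',d['K'],d['R'],d['c']);im=cv2.imread('pics/w3.png')
q=[blob(im,*p,8)[0] for p in((324,12),(324,97),(323,153),(323,235))];print(np.round(q,1).tolist())
P=pts(cam,q,.099)*1e3;print(P.round(1));print((P[0]+P[1])/2,(P[2]+P[3])/2,P[0]-P[1],P[2]-P[3])
```

```text
[[323.8, 12.5], [325.3, 94.2], [324.7, 156.8], [323.5, 234.7]]
[[520.2 268.5  99. ]
 [521.4 197.9  99. ]
 [520.9 145.5  99. ]
 [519.9  74.9  99. ]]
[520.79315881 233.17716211  99.        ] [520.41953738 110.2356586   99.        ] [-1.16880733 70.64548963  0.        ] [ 1.0092402 70.5814567  0.       ]
```

```bash
python3 -m handwheel '{"xyz":[[-35,-5,-10],[-75,-10,-20],[-115,-15,-26],[-155,-20,-26],[-190,-25,-26],[-220,-30,-26],[-242,-35,-26],[-242,-35,-26]],"yaw":[-7,-14,-21,-28,-35,-42,-49,-55],"hand":[0.2,0.2,0.2,0.2,0.2,0.2,0.2,0.2]}'
python3 -m handwheel '{"xyz":[[0,0,0],[0,0,0],[0,0,0],[0,0,0],[0,0,0],[0,0,0],[0,0,0]],"yaw":[-7,-14,-21,-28,-35,-35,-35],"hand":[0.2,0.2,0.2,0.2,0.2,0.2,0.2]}'
python3 - <<'E'
from h import *
im,cam=snap('wrist');cv2.imwrite('pics/w4.png',im);np.savez('w4.npz',K=cam[1],R=cam[2],c=cam[3])
s=r.sense();print(s['tool_pos'],Ro.from_rotvec(s['eef_rot']).as_matrix().round(3).tolist(),s['qpos'].round(2))
E
```

```text
time: 10.07
tool_pos: [0.4848, -0.1323, 0.2603]
eef_rot: [-1.004, -2.977, 0.002]
ft_force: [0.4, 0.8, -0.3]
width: 0.0705
grip_force: 0.0
time: 10.65
tool_pos: [0.4855, -0.128, 0.2605]
eef_rot: [-0.071, -3.141, -0.0]
ft_force: [1.0, 0.1, -0.4]
width: 0.0706
grip_force: 0.0
[ 0.48550241 -0.12805978  0.26056984] [[-0.999, 0.045, -0.0], [0.045, 0.999, 0.0], [0.0, 0.0, -1.0]] [-0.49  0.3   1.43  0.    1.41 -2.02]
```

View pics/w4.png

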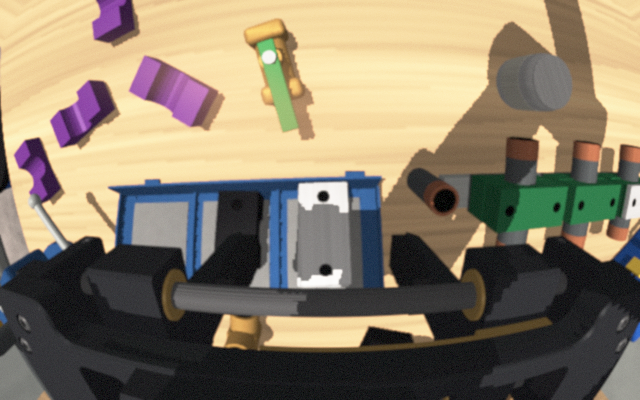

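The wrist view over the pile shows the top plate's holes at (323,196) and (325,270), and its sides at columns about 299 and 350.

Run:
```python
from h import *
d=np.load('w4.npz');cam=('wrist',d['K'],d['R'],d['c']);im=cv2.imread('pics/w4.png')
q=[blob(im,*p,7)[0] for p in((323,196),(325,270))];print(np.round(q,1).tolist())
for a in(0,-.03,-.06,.03):
  P,e=pair(cam,q,.074*np.array([.866*np.cos(a),.866*np.sin(a),.5]));print(a,(P*1e3).round(1).tolist(),e*1e3,P.mean(0)*1e3)
g=cv2.cvtColor(im,cv2.COLOR_BGR2HSV)
for v in(190,280):
    x=np.where(g[v,285:365,1]<50)[0]+285;print(v,x.min(),x.max())
```

```text
[[322.7, 195.9], [325.2, 269.5]]
0 [[499.5, -130.0, 78.1], [563.5, -130.4, 115.1]] [0.38014784] [ 531.49178668 -130.18480309   96.58193853]
-0.03 [[499.4, -130.0, 78.1], [563.5, -130.4, 115.1]] [1.54214874] [ 531.47266985 -130.18394483   96.63095228]
-0.06 [[499.4, -130.0, 78.4], [563.4, -130.4, 115.4]] [3.46347042] [ 531.36657011 -130.1794044    96.88500626]
0.03 [[499.4, -130.0, 78.2], [563.4, -130.4, 115.3]] [2.30168938] [ 531.4239034  -130.1819784    96.73800911]
190 298 348
280 288 362
```

```bash
python3 -m handwheel '{"xyz":[[-46,0,40],[-46,0,80],[-46,0,110],[-46,0,130],[-46,0,140],[-46,0,144],[-46,0,144],[-46,0,144]],"yaw":[-2.3,-2.3,-2.3,-2.3,-2.3,-2.3,-2.3,-2.3],"hand":[0.2,0.2,0.2,0.2,0.2,0.2,0.2,0.2]}' 50; python3 -m handwheel '{"xyz":[[0,0,0],[0,0,0],[0,0,0],[0,0,0],[0,0,0],[0,0,-1],[0,0,-4],[0,0,-10]],"yaw":[0,0,0,0,0,0,0,0],"hand":[0.7,0.7,0.7,0.7,0.7,0.7,0.7,0.7]}'
python3 - <<'E'
from h import *
im,cam=snap('wrist');cv2.imwrite('pics/w5.png',im)
E
```

```text
time: 11.37
tool_pos: [0.5321, -0.1303, 0.1183]
eef_rot: [0.004, 3.139, -0.002]
ft_force: [0.6, -1.1, 0.4]
width: 0.0705
grip_force: 0.0
time: 12.03
tool_pos: [0.5309, -0.1297, 0.1261]
eef_rot: [-0.002, -3.139, -0.002]
ft_force: [-0.7, 0.0, -3.4]
width: 0.0488
grip_force: 50.0
```

View pics/w5.png

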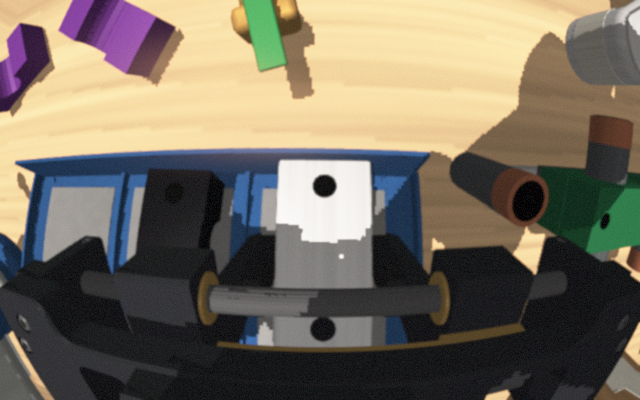

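The plate is gripped centrally, with holes at (325,186) and (323,329), and about 3.5 N on the wrist, so it is a single plate. I'll carry it to c.

```bash
python3 -m handwheel '{"xyz":[[0,0,-10],[0,0,-25],[0,0,-45],[0,0,-70],[0,0,-90],[0,0,-105],[0,0,-112],[0,0,-112]],"yaw":[0,0,0,0,0,0,0,0],"hand":[0.7,0.7,0.7,0.7,0.7,0.7,0.7,0.7]}' 
python3 -m handwheel '{"xyz":[[1,20,0],[3,50,0],[5,90,0],[7,130,0],[9,170,0],[10,210,0],[10,235,0],[10,247,0]],"yaw":[5,12,19,26,33,40,47,53],"hand":[0.7,0.7,0.7,0.7,0.7,0.7,0.7,0.7]}' 
python3 -m handwheel '{"xyz":[[0,0,0],[0,0,0],[0,0,0],[0,0,0],[0,0,0],[0,0,0],[0,0,0],[0,0,0]],"yaw":[7,14,21,28,34,37,37,37],"hand":[0.7,0.7,0.7,0.7,0.7,0.7,0.7,0.7]}'
cat > look.py <<'E'
from h import *
import sys
im,cam=snap('wrist');cv2.imwrite('pics/%s.png'%sys.argv[1],im)
np.savez(sys.argv[1]+'.npz',K=cam[1],R=cam[2],c=cam[3])
s=r.sense();print(s['tool_pos'].round(4),Ro.from_rotvec(s['eef_rot']).as_matrix().round(3).tolist())
def holes(u0,u1,v0,v1):   # dark round blobs
    g=cv2.cvtColor(im,cv2.COLOR_BGR2GRAY)
    k=cv2.morphologyEx(g,cv2.MORPH_BLACKHAT,np.ones((35,35)))
    k=((k>25)&(g<60)).astype(np.uint8);n,l,st,ce=cv2.connectedComponentsWithStats(k)
    return [(ce[i].round(1).tolist(),st[i].tolist()) for i in range(1,n) if u0<ce[i][0]<u1 and v0<ce[i][1]<v1 and 30<st[i,4]<800 and .5<st[i,2]/st[i,3]<2]
for c,st in holes(280,370,0,345): print(c,st[2:],'z99',(pts(cam,[c],.099)*1e3).round(1)[0,:2],'z109',(pts(cam,[c],.109)*1e3).round(1)[0,:2])
E
python3 look.py w6
```

```text
time: 12.75
tool_pos: [0.5317, -0.1301, 0.2404]
eef_rot: [0.002, 3.139, -0.002]
ft_force: [-0.1, 0.1, -3.9]
width: 0.0491
grip_force: 50.0
time: 13.42
tool_pos: [0.5207, 0.1207, 0.2376]
eef_rot: [-1.38, -2.819, 0.0]
ft_force: [-0.4, -0.7, -2.7]
width: 0.0489
grip_force: 50.0
time: 14.08
tool_pos: [0.5215, 0.117, 0.2379]
eef_rot: [-2.199, -2.242, 0.002]
ft_force: [-0.4, 0.3, -3.9]
width: 0.0497
grip_force: 50.0
[0.5216 0.117  0.2381] [[-0.019, 1.0, -0.001], [1.0, 0.019, -0.0], [0.0, -0.001, -1.0]]
[326.5, 15.9] [16, 13, 161] z99 [520.3 268.9] z109 [520.3 265.8]
[326.1, 98.9] [14, 12, 73] z99 [521.4 197.1] z109 [521.3 196.8]
[324.1, 185.5] [23, 22, 405] z99 [521.2 123.4] z109 [521.1 125.9]
```

```bash
python3 -m handwheel '{"xyz":[[0,-1,10],[0,-1,30],[0,-1,50],[0,-1,65],[0,-1,73],[0,-1,77],[0,-1,77],[0,-1,77]],"yaw":[1,1,1,1,1,1,1,1],"hand":[0.7,0.7,0.7,0.7,0.7,0.7,0.7,0.7]}' 
python3 -m handwheel '{"xyz":[[0,0,2],[0,0,4],[0,0,6],[0,0,8],[-1,0,10],[-1,0,12],[-1,0,12],[-1,0,12]],"yaw":[0,0,0,0,0,0,0,0],"hand":[0.7,0.7,0.7,0.7,0.7,0.7,0.7,0.7]}' 20
python3 -m handwheel '{"xyz":[[0,0,2],[-1,0,4],[-1,0,6],[-2,0,8],[-2,0,10],[-2,0,12],[-2,0,12],[-2,0,12]],"yaw":[0,0,0,0,0,0,0,0],"hand":[0.7,0.7,0.7,0.7,0.7,0.7,0.7,0.7]}' 15
python3 look.py w7
```

```text
time: 14.8
tool_pos: [0.5212, 0.117, 0.1623]
eef_rot: [2.22, 2.221, 0.001]
ft_force: [0.2, -0.8, -2.5]
width: 0.0488
grip_force: 50.0
time: 15.47
tool_pos: [0.521, 0.1158, 0.15]
eef_rot: [2.221, 2.221, 0.001]
ft_force: [-0.0, -0.5, -1.3]
width: 0.0497
grip_force: 20.0
time: 16.13
tool_pos: [0.5206, 0.1142, 0.1375]
eef_rot: [-2.221, -2.221, 0.0]
ft_force: [1.0, -0.9, -1.0]
width: 0.0495
grip_force: 15.0
[0.5206 0.1142 0.1375] [[-0.0, 1.0, -0.001], [1.0, 0.0, 0.0], [0.0, -0.001, -1.0]]
[324.0, 89.4] [25, 24, 440] z99 [520.4 195.7] z109 [520.4 195. ]
[323.5, 185.6] [24, 25, 476] z99 [520.2 145.7] z109 [520.2 148.2]
```

```bash
python3 -m handwheel '{"xyz":[[0,0,2],[0,0,4],[-1,0,6],[-1,0,8],[-1,0,9],[-1,0,9],[-1,0,9]],"yaw":[0,0,0,0,0,0,0],"hand":[0.7,0.7,0.7,0.7,0.7,0.7,0.7]}' 12
python3 look.py w8
python3 - <<'E'
from h import *
d=np.load('w8.npz');cam=('wrist',d['K'],d['R'],d['c'])
print(proj(cam,np.array([[.5205,.148,.109],[.5205,.074,.109],[.5205,.163,.109],[.5205,.059,.109]])))
E
```

```text
time: 16.77
tool_pos: [0.5207, 0.113, 0.1286]
eef_rot: [-2.221, -2.221, 0.0]
ft_force: [0.3, -1.7, -1.9]
width: 0.0498
grip_force: 12.0
[0.5207 0.113  0.1287] [[-0.0, 1.0, -0.0], [1.0, 0.0, 0.0], [0.0, -0.0, -1.0]]
[323.6, 86.0] [27, 27, 527] z99 [520.3 195.6] z109 [520.3 194.8]
[323.4, 188.7] [26, 26, 530] z99 [520.2 145.1] z109 [520.3 147.8]
[[323.91552646 188.18237455]
 [323.82099878 316.64993866]
 [323.92840896 156.24145304]
 [323.8005527  336.11046321]]
```

View pics/w8.png

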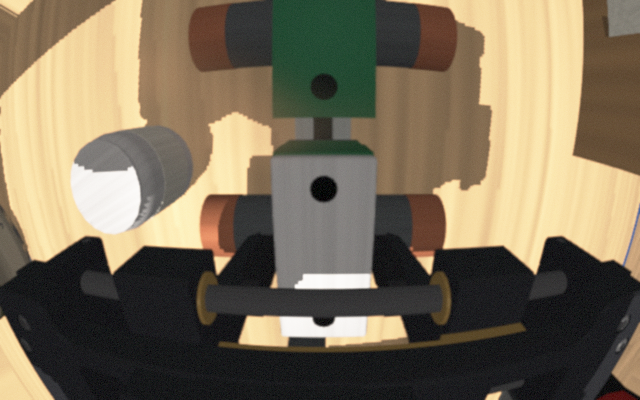

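The plate is nearly level. Its low hole at (323,188) matches the predicted 188, the far hole shows at about (324,319) against a predicted 317, and the far edge is at 336. I'll press until there is contact force, then release.

```bash
python3 -m handwheel '{"xyz":[[0,0,1],[0,0,2],[0,0,3],[0,0,4],[0,0,4]],"yaw":[0,0,0,0,0],"hand":[0.7,0.7,0.7,0.7,0.7]}' 10
python3 -m handwheel '{"xyz":[[0,0,1],[0,0,2],[0,0,2]],"yaw":[0,0,0],"hand":[0.7,0.7,0.7]}' 5
```

```text
time: 17.23
tool_pos: [0.5208, 0.1131, 0.1263]
eef_rot: [2.22, 2.221, 0.001]
ft_force: [-4.5, -0.9, 13.2]
width: 0.0496
grip_force: 10.0
time: 17.48
tool_pos: [0.5208, 0.1131, 0.1237]
eef_rot: [2.221, 2.221, 0.001]
ft_force: [-3.2, 0.1, 6.1]
width: 0.0497
grip_force: 5.0
```

```bash
python3 -m handwheel '{"xyz":[[0,0,0],[0,0,0],[0,0,0],[0,0,0],[0,0,-15],[0,0,-50],[0,0,-85],[0,0,-113]],"yaw":[0,0,0,0,0,0,0,0],"hand":[0.2,0.2,0.2,0.2,0.2,0.2,0.2,0.2]}' 50
python3 look.py w9
python3 - <<'E'
from h import *
d=np.load('w9.npz');cam=('wrist',d['K'],d['R'],d['c']);im=cv2.imread('pics/w9.png')
h=cv2.cvtColor(im,cv2.COLOR_BGR2HSV);k=((h[...,1]<60)&(h[...,2]>70)).astype(np.uint8)*255
k[:120]=0;k[262:]=0;k[:,:290]=0;k[:,:][:,358:]=0
for q,a in rects(k,800): print(q,a,(pts(cam,cv2.boxPoints(q),.109)*1e3).round(1)[:,:2].tolist())
E
```

```text
time: 18.15
tool_pos: [0.5209, 0.113, 0.238]
eef_rot: [2.221, 2.221, 0.002]
ft_force: [0.4, 1.3, 0.1]
width: 0.0706
grip_force: 0.0
[0.5226 0.1131 0.2431] [[-0.0, 1.0, 0.01], [1.0, 0.0, -0.0], [-0.0, 0.01, -1.0]]
[322.9, 11.8] [15, 14, 155] z99 [520.2 268.7] z109 [520.2 265.4]
[323.9, 94.3] [14, 11, 85] z99 [521.  196.9] z109 [520.9 196.5]
[323.0, 155.1] [13, 13, 142] z99 [520.2 145.9] z109 [520.2 147.3]
[362.9, 169.5] [24, 17, 128] z99 [554.3 133.6] z109 [553.  135.5]
[322.9, 238.9] [11, 9, 83] z99 [520.1  69.3] z109 [520.1  73.8]
[301.2, 338.1] [22, 20, 239] z99 [496.3 -51.5] z109 [497.2 -42.4]
((323.5, 187.5), (135.0, 67.0), 90.0) 7467.0 [[493.9, 176.0], [547.4, 176.0], [550.8, 57.7], [490.5, 57.7]]
```

Cover c is seated: its holes are at (520.2,147.3) and (520.1,73.8) mm, 73.5 mm apart, so level and centred within about 1 mm of the half. Next is the second plate.

```bash
python3 -m handwheel '{"xyz":[[-35,-5,-10],[-75,-10,-20],[-115,-15,-26],[-155,-20,-26],[-190,-25,-26],[-220,-30,-26],[-242,-35,-26],[-242,-35,-26]],"yaw":[-7,-14,-21,-28,-35,-42,-49,-55],"hand":[0.2,0.2,0.2,0.2,0.2,0.2,0.2,0.2]}'
python3 -m handwheel '{"xyz":[[0,0,0],[0,0,0],[0,0,0],[0,0,0],[0,0,0],[0,0,0],[0,0,0],[0,0,0]],"yaw":[-7,-14,-21,-28,-35,-35,-35,-35],"hand":[0.2,0.2,0.2,0.2,0.2,0.2,0.2,0.2]}'
python3 look.py w10
python3 - <<'E'
from h import *
d=np.load('w10.npz');cam=('wrist',d['K'],d['R'],d['c']);im=cv2.imread('pics/w10.png')
q=[blob(im,*p,9)[0] for p in((323,192),(325,263))];print(np.round(q,1).tolist())
E
```

```text
time: 18.87
tool_pos: [0.4851, -0.1332, 0.2613]
eef_rot: [-1.004, -2.977, 0.002]
ft_force: [-0.5, 0.7, 0.2]
width: 0.0708
grip_force: 0.0
time: 19.53
tool_pos: [0.4858, -0.129, 0.2616]
eef_rot: [-0.07, -3.141, -0.0]
ft_force: [0.1, -0.8, 1.4]
width: 0.071
grip_force: 0.0
[ 0.4858 -0.129   0.2617] [[-0.999, 0.044, -0.0], [0.044, 0.999, 0.0], [0.0, 0.0, -1.0]]
[322.3, 199.6] [9, 10, 70] z99 [ 497.8 -131.1] z109 [ 494.8 -130.9]
[322.6, 270.0] [11, 9, 80] z99 [ 574.1 -134.3] z109 [ 568.4 -134. ]
[[322.4, 198.3], [322.6, 269.3]]
```

Run:
```python
from h import *
d=np.load('w10.npz');cam=('wrist',d['K'],d['R'],d['c'])
for q in([[322.3,199.6],[322.6,270]],[[322.4,198.3],[322.6,269.3]]):
 for a in(0,-.045):
  P,e=pair(cam,q,.074*np.array([.866*np.cos(a),.866*np.sin(a),.5]));print(a,(P*1e3).round(1).tolist(),e*1e3,P.mean(0)*1e3)
```

```text
0 [[507.3, -131.7, 66.8], [571.3, -134.2, 103.8]] [2.47671463] [ 539.33615539 -132.93528306   85.33297856]
-0.045 [[507.4, -131.7, 66.7], [571.4, -134.2, 103.7]] [0.4062443] [ 539.41521162 -132.93956433   85.15221061]
0 [[505.3, -131.5, 69.1], [569.2, -134.1, 106.1]] [2.58406084] [ 537.24751807 -132.77892488   87.57859393]
-0.045 [[505.3, -131.5, 68.9], [569.3, -134.1, 105.9]] [0.29883631] [ 537.33251767 -132.78350515   87.38202597]
```

```bash
python3 -m handwheel '{"xyz":[[-52,-2,40],[-52,-2,80],[-52,-2,115],[-52,-2,138],[-52,-2,149],[-52,-2,153],[-52,-2,153],[-52,-2,153]],"yaw":[0,0,0,0,0,0,0,0],"hand":[0.2,0.2,0.2,0.2,0.2,0.2,0.2,0.2]}' 50; python3 -m handwheel '{"xyz":[[0,0,0],[0,0,0],[0,0,0],[0,0,0],[0,0,0],[0,0,-1],[0,0,-4],[0,0,-10]],"yaw":[0,0,0,0,0,0,0,0],"hand":[0.7,0.7,0.7,0.7,0.7,0.7,0.7,0.7]}'; python3 -m handwheel '{"xyz":[[0,0,-10],[0,0,-25],[0,0,-45],[0,0,-70],[0,0,-90],[0,0,-110],[0,0,-120],[0,0,-120]],"yaw":[0,0,0,0,0,0,0,0],"hand":[0.7,0.7,0.7,0.7,0.7,0.7,0.7,0.7]}'
python3 look.py w11
```

```text
time: 20.25
tool_pos: [0.5382, -0.1334, 0.1098]
eef_rot: [0.066, 3.139, -0.001]
ft_force: [0.4, -0.1, -0.1]
width: 0.0708
grip_force: 0.0
time: 20.92
tool_pos: [0.5372, -0.133, 0.118]
eef_rot: [-0.064, -3.139, -0.001]
ft_force: [-0.9, 0.6, -4.7]
width: 0.0492
grip_force: 50.0
time: 21.58
tool_pos: [0.5383, -0.1334, 0.2418]
eef_rot: [0.064, 3.136, -0.004]
ft_force: [0.5, -0.9, -4.3]
width: 0.049
grip_force: 50.0
[ 0.5378 -0.1332  0.24  ] [[-0.999, 0.041, 0.002], [0.041, 0.999, -0.001], [-0.002, -0.001, -1.0]]
[326.3, 155.5] [9, 7, 50] z99 [ 505.9 -130.5] z109 [ 504.4 -130.5]
[323.5, 185.7] [22, 20, 343] z99 [ 532.4 -133.9] z109 [ 529.9 -133.8]
```

```bash
python3 -m handwheel '{"xyz":[[2,20,0],[4,45,0],[7,80,0],[10,115,0],[13,150,0],[15,180,0],[17,197,0],[17,200,0]],"yaw":[0,0,0,0,0,0,0,0],"hand":[0.7,0.7,0.7,0.7,0.7,0.7,0.7,0.7]}' 
python3 -m handwheel '{"xyz":[[2,20,0],[4,45,0],[7,80,0],[10,115,0],[13,145,0],[15,163,0],[15,171,0],[15,171,0]],"yaw":[5,12,19,26,33,40,47,52],"hand":[0.7,0.7,0.7,0.7,0.7,0.7,0.7,0.7]}' 
python3 -m handwheel '{"xyz":[[0,0,0],[0,0,0],[0,0,0],[0,0,0],[0,0,0],[0,0,0],[0,0,0],[0,0,0]],"yaw":[7,14,21,28,33,35.6,35.6,35.6],"hand":[0.7,0.7,0.7,0.7,0.7,0.7,0.7,0.7]}' 
python3 look.py w12
```

```text
time: 22.3
tool_pos: [0.5279, 0.0703, 0.2378]
eef_rot: [-0.059, -3.139, -0.001]
ft_force: [-0.9, 0.0, -5.4]
width: 0.0492
grip_force: 50.0
time: 22.97
tool_pos: [0.5206, 0.24, 0.2376]
eef_rot: [-1.44, -2.79, 0.002]
ft_force: [-0.4, 0.3, -4.7]
width: 0.0491
grip_force: 50.0
time: 23.63
tool_pos: [0.521, 0.2382, 0.238]
eef_rot: [-2.219, -2.223, 0.002]
ft_force: [0.2, -0.3, -5.0]
width: 0.0492
grip_force: 50.0
[0.521  0.2384 0.2382] [[-0.002, 1.0, -0.001], [1.0, 0.002, -0.0], [-0.0, -0.001, -1.0]]
[323.6, 11.2] [12, 11, 109] z99 [520.2 394.4] z109 [520.2 391.1]
[369.7, 53.5] [27, 27, 474] z99 [558.3 357.6] z109 [556.8 355.8]
[368.6, 79.9] [26, 16, 171] z99 [557.4 334.9] z109 [556.  333.9]
[324.2, 99.0] [13, 13, 106] z99 [520.8 318.1] z109 [520.8 317.8]
[323.4, 127.4] [10, 13, 63] z99 [520.2 294.4] z109 [520.2 295. ]
[323.5, 185.7] [24, 23, 402] z99 [520.3 244.4] z109 [520.4 246.9]
```

```bash
python3 -m handwheel '{"xyz":[[0,-0.5,10],[0,-0.5,30],[0,-0.5,50],[0,-0.5,65],[0,-0.5,73],[0,-0.5,77],[0,-0.5,77],[0,-0.5,77]],"yaw":[0,0,0,0,0,0,0,0],"hand":[0.7,0.7,0.7,0.7,0.7,0.7,0.7,0.7]}' 
python3 -m handwheel '{"xyz":[[0,0,2],[0,0,4],[0,0,6],[0,0,8],[-1,0,10],[-1,0,12],[-1,0,12],[-1,0,12]],"yaw":[0,0,0,0,0,0,0,0],"hand":[0.7,0.7,0.7,0.7,0.7,0.7,0.7,0.7]}' 20
python3 -m handwheel '{"xyz":[[0,0,2],[-1,0,4],[-1,0,6],[-2,0,8],[-2,0,10],[-2,0,12],[-2,0,12],[-2,0,12]],"yaw":[0,0,0,0,0,0,0,0],"hand":[0.7,0.7,0.7,0.7,0.7,0.7,0.7,0.7]}' 15
python3 -m handwheel '{"xyz":[[0,0,2],[0,0,4],[-1,0,6],[-1,0,8],[-1,0,9],[-1,0,9],[-1,0,9]],"yaw":[0,0,0,0,0,0,0],"hand":[0.7,0.7,0.7,0.7,0.7,0.7,0.7]}' 12
python3 look.py w13
```

```text
time: 24.35
tool_pos: [0.5208, 0.2389, 0.1624]
eef_rot: [2.22, 2.222, 0.002]
ft_force: [1.1, -0.3, -4.0]
width: 0.0488
grip_force: 50.0
time: 25.02
tool_pos: [0.5207, 0.2377, 0.15]
eef_rot: [2.22, 2.222, 0.001]
ft_force: [0.4, -1.6, -1.4]
width: 0.0498
grip_force: 20.0
time: 25.68
tool_pos: [0.5203, 0.236, 0.1375]
eef_rot: [-2.22, -2.222, 0.001]
ft_force: [0.0, -0.4, -3.7]
width: 0.0496
grip_force: 15.0
time: 26.27
tool_pos: [0.5204, 0.2349, 0.1286]
eef_rot: [-2.22, -2.222, 0.001]
ft_force: [-0.0, 0.1, -3.8]
width: 0.0494
grip_force: 12.0
[0.5203 0.2349 0.1287] [[-0.001, 1.0, -0.0], [1.0, 0.001, -0.0], [-0.0, -0.0, -1.0]]
[324.8, 84.1] [27, 27, 560] z99 [520.5 318.3] z109 [520.4 317.5]
[323.3, 188.4] [26, 26, 524] z99 [519.8 267.2] z109 [519.8 269.8]
```

```bash
python3 -m handwheel '{"xyz":[[0,0,1],[0,0,2],[0,0,3],[0,0,4],[0,0,4]],"yaw":[0,0,0,0,0],"hand":[0.7,0.7,0.7,0.7,0.7]}' 10
python3 -m handwheel '{"xyz":[[0,0,1],[0,0,2],[0,0,2]],"yaw":[0,0,0],"hand":[0.7,0.7,0.7]}' 5
```

```text
time: 26.73
tool_pos: [0.5205, 0.2351, 0.1268]
eef_rot: [2.219, 2.222, 0.003]
ft_force: [-6.1, -1.0, 12.9]
width: 0.05
grip_force: 10.0
time: 26.98
tool_pos: [0.5204, 0.2352, 0.1241]
eef_rot: [2.22, 2.222, 0.002]
ft_force: [-4.9, -0.4, 7.0]
width: 0.0502
grip_force: 6.3
```

```bash
python3 -m handwheel '{"xyz":[[0,0,0],[0,0,0],[0,0,0],[0,0,0],[0,0,-15],[0,0,-50],[0,0,-85],[0,0,-113]],"yaw":[0,0,0,0,0,0,0,0],"hand":[0.2,0.2,0.2,0.2,0.2,0.2,0.2,0.2]}'
python3 -m handwheel '{"xyz":[[0,0,0],[0,0,0],[0,0,0]],"yaw":[0,0,0],"hand":[0.2,0.2,0.2]}'
python3 look.py w14
python3 - <<'E'
from h import *
im,cam=snap('top');M=masks(im)
for k in('grey','green'):
  for q,a in rects(M[k],60):
    if 110<q[0][0]<430 and 180<q[0][1]<225: print(k,np.round(q[0],1),np.round(q[1],1),round(q[2],1),a,(pts(cam,[q[0]],.109)*1e3).round()[0])
E
```

```text
time: 27.65
tool_pos: [0.5206, 0.2349, 0.2381]
eef_rot: [2.22, 2.222, 0.002]
ft_force: [1.3, 0.5, 0.6]
width: 0.0705
grip_force: 0.0
time: 27.9
tool_pos: [0.5201, 0.2348, 0.2347]
eef_rot: [-2.22, -2.222, 0.002]
ft_force: [0.7, -0.2, 0.1]
width: 0.0706
grip_force: 0.0
[0.52   0.2347 0.2343] [[-0.001, 1.0, -0.003], [1.0, 0.001, -0.001], [-0.001, -0.003, -1.0]]
[324.8, 5.8] [13, 12, 120] z99 [520.3 394.8] z109 [520.3 391.3]
[286.9, 50.9] [12, 8, 36] z99 [489.5 355.4] z109 [490.7 353.5]
[324.8, 94.9] [14, 13, 147] z99 [520.4 318. ] z109 [520.3 317.5]
[322.9, 120.3] [10, 9, 33] z99 [518.8 297. ] z109 [518.9 297.4]
[323.9, 155.3] [15, 14, 155] z99 [519.7 267.9] z109 [519.7 269.4]
[365.9, 173.7] [27, 40, 311] z99 [555.3 252.4] z109 [553.9 254.5]
[324.0, 240.2] [11, 10, 88] z99 [519.9 191.2] z109 [519.9 195.7]
[324.0, 344.0] [9, 7, 43] z99 [520.1  64.4] z109 [520.1  73.9]
grey [259. 209.] [12. 10.] 90.0 101.5 [509.  31. 109.]
grey [129.5 205. ] [10. 15.] 90.0 84.5 [511. 386. 109.]
grey [229.7 203.8] [37.1 17.5] 1.6 600.0 [522. 112. 109.]
grey [194.5 203. ] [16. 19.] 90.0 283.5 [521. 209. 109.]
grey [317.8 198.5] [17.2 33.8] 2.9 533.0 [ 543. -130.  109.]
```

Cover b's holes are at (519.7,269.4) and (519.9,195.7) mm, 73.7 mm apart, so it is level and centred. Covers a and c are where they belong, and the last plate is still in the rack. Handing in.

```bash
python3 -c "
from bench import r
print(r.finish_job())"
```

```text
the job is handed in; nothing more can be done
None
```

The job is handed in; the simulator gave no verdict. I fitted the half and cover on c and the cover on b, and by the cameras all sit level and within about 1 mm of place, with the fitted parts, spare plate and bench items left alone.

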